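# Draw the cup's tray up to the bench stop

### The job

One of the two plywood trays on the potter's bench has an upturned clay cup standing in it. Reach over that tray, hook a fingertip behind its far lip and drag it towards the robot, sliding it on the bench without lifting it, until its near side lies along the wooden stop strip, close against it and square to it, with the cup still standing in it. Leave the other tray, the one with the tools, where it is.

Things in the scene. Friction and masses are not known exactly. Their poses are not given: they have to be found in the camera images.
- ware_tray: The tray to move: open plywood tray, 150 mm along x, 170 along y, 50 high, walls 8 thick, 0.35 to 0.7 kg, loose on the bench left or right of the middle. Origin: centre of its underside. x points away from the robot (within 12 degrees), z up: the outer face of the far lip is at x = +75 mm, of the near side at -75 mm. The bench is free for 80 mm beyond the far lip.
- cup_mid (a point): Centre of the upturned clay cup that stands in the tray to move: a solid-looking cone, 68 mm across at the bottom, 50 mm at the top, 62 mm high, the point being half-way up, z up. Loose; its top is about 70 mm above the bench. Similar cups stand elsewhere on the bench, none in a tray.
- tool_tray: The other tray, of the same make and size (150 x 170 x 50 mm, origin at the centre of its underside), holding a brush and a flat wooden rib. To be left alone.
- stop: Straight light-wood strip fixed to the bench between the trays and the robot, 30 mm along its x, 580 mm along its y, 25 mm high. Origin at the centre of its underside; its x axis points away from the robot (within about 11 degrees), so its far face, against which the tray's near side is to lie, is at x = +15 mm. It does not move.

How it is judged:
By the outcome, as a careful person would: the job done as asked, in the order asked, and still so for the second after the job is handed in, with the robot touching nothing.
It also fails if it takes over 32 s, if anything falls off the work surface, if the arm or the gripper's body presses on something with over 40 N, if the wrist force passes 120 N, or if a joint passes its speed limit or range.

### The arm

A 6-joint arm with a two-finger parallel gripper is mounted at the origin on the work surface. World frame = base frame: x ahead of the robot, y to its left, z up, the work surface at z = 0. Lengths are in mm, angles in degrees, forces in N, time in s.
With the tool pointing down it reaches from about 350 to 850 mm from the base axis. Payload 8.1 kg.
Tool frame: the origin (TCP) lies midway between the tips of the shut fingers; the grasp point (between the pads) lies 19 mm behind it; z points along the fingers, y is the line along which they close (so a half turn about z gives the same grasp; the last joint's range is limited). The gripper opens to 85 mm and grips with 20 to 120 N. Pads are 22 mm wide; open, the fingers measure 114 mm over their backs; the gripper's body (76 mm by 85 mm) begins 54 mm behind the grasp point. The pads swing forward as they close: fully open they stand 13 mm farther back than shut.
Start: joints at [-82.013, 7.471, 85.268, -0, 87.261, -4.893], TCP at [133.767, -584.903, 231.292] pointing down, gripper open.
Joint ranges: [-169.43, 169.43], [-51.17, 129.36], [1.28, 143.12], [-76.62, 256.62], [0, 156.53], [-152.29, 152.29]. Speed limits (degrees/s): [136.94, 136.94, 159.86, 180, 180, 180].

### API

Orientations are given as [roll, pitch, yaw] about the fixed x, y, z axes, in that order (R = Rz(yaw) Ry(pitch) Rx(roll)).
In Python, from bench import sense, snapshot, order, finder gives the robot as it stands.
- The arm moves only by the tool send_rows, never from a script. Its argument "steps" is a list of rows, each a list of 2 entries, a list of its own where there are three numbers: the shift along the world's x, y, z in units of 30 mm (1.0 is 30 mm), then the turn, a rotation vector about the world's x, y, z in rad. In form: [[[dx, dy, dz], [wx, wy, wz]], ...]. A call has 1 to 10 rows; each row is the pose to reach, as a shift and turn from the pose commanded when the call began; what a row does not reach only later rows make up. A row lasts 1/8 s, in which the tool goes at most 62.5 mm and 10.7 degrees, less where a joint would pass 70% of its speed; a pose out of reach is approached as far as the arm can. A call with a gripper value outside its range is refused whole. "fingers" is the closure, from 0 (fully open) to 1 (shut), set as the call begins (left out, the last holds). The fingers move at their own pace and stop on an object; "squeeze" is the grip in N (left out, the last holds). Time passes only in rows, so rows that repeat a pose let the fingers close. It gives the time, the measured TCP pose, the force, the opening and the grip force at its end, in the units of the state.
- sense(): the state, without advancing time (a new reading comes with each control period).
- snapshot(name): name is "scene" or "top" or "wrist"; returns a dict with "img" (480x640x3 uint8, red, green, blue), "K" (3x3 intrinsics, pixels), "pose" (4x4, takes a point from camera to world coordinates). Camera axes: x right, y up, looking along -z (the intrinsics and any distortion apply to the point x, -y, -z); pixel columns grow to the right and rows downward; lengths in mm; the calibration is good to about 2 mm. The wrist camera is an equidistant fisheye: a pixel r from the principal point sees the ray r / f radians off the axis. A picture is of the moment at which its call begins. There is no depth.
- order.hand_in(): hands the job in; it is judged then, once.
Trained networks look in the newest picture that a camera, given by its name, has taken for a name from the list of things; names that differ only in an ending like _2 or _b are one class to them, and where a whole thing is asked for, a point or a joint stands for the part that bears it (a point fixed in the world has none). Each returns a list of dicts, best first, with "confidence" (0 to 1); they miss things now and then, are a little off and sometimes report something else, mostly with a low value. They report only what shows in the picture. A call takes as long as a camera call.
- finder.find_in(label, camera): "box" ([left, top, width, height] as shares, 0 to 1, of the picture: columns of its width, rows of its height, round what is visible of it).
- finder.trace(label, camera): "mask" (480x640 bool, what is visible of it) and "box" ([left, top, width, height] as shares, 0 to 1, of the picture: columns of its width, rows of its height, round what is visible of it).
- finder.pinpoint(label, camera): "at" ([column, row] as shares, 0 to 1, of the picture: columns of its width, rows of its height: a listed point, or the origin of a listed thing).
The state is a dict: "time": time; "joint_pos": joint angles; "qd": joint speeds; "joint_efforts": joint torques, N m; "tool_pos": TCP position; "tcp_rot": TCP orientation; "ft_force": force on the tool from outside, world axes, zero at the start; "wrist_torque": the same for the moment, N m; "finger_gap": finger opening in mm; "grip_force": force on a finger pad.
Only numpy, scipy, OpenCV 4.12 (cv2) and the standard library are available. Lean on these libraries where they do the work, as an engineer would, in place of code of your own. Each camera call takes 0.05 s, during which the arm holds its last target. There are 200 camera calls.

## Working session

There is one attempt and no reset: what is moved stays moved. The work goes in short steps, Python scripts to look and compute and a tool call to move; the robot and the scene stay as the last step left them, time stands still between calls to the robot, and variables do not carry over. Pictures are saved under pics/ and viewed, at most 10 in all, crops included, and the job is handed in when it is done.

Besides the shell and the picture viewer there is one more tool, called after "Emit:" in YAML: its name, and indented under it one key for each argument. send_rows: Moves the arm, as the interface text tells. Its arguments: {"type":"object","properties":{"steps":{"type":"array"},"fingers":{"type":"number"},"squeeze":{"type":"number"}},"required":["steps"]}

```bash
mkdir -p pics; cat > h.py <<'E'
import numpy as np, cv2
from bench import sense, snapshot, order, finder
def ray(s,uv):
    K=np.array(s["K"]);P=np.array(s["pose"])
    d=np.array([(uv[0]-K[0,2])/K[0,0],-(uv[1]-K[1,2])/K[1,1],-1.0])
    return P[:3,3],P[:3,:3]@d
def at(s,uv,z):
    o,d=ray(s,uv);return o+d*(z-o[2])/d[2]
def save(s,n): cv2.imwrite("pics/"+n,s["img"][:,:,::-1])
E
python3 - <<'E'
from h import *
s=snapshot("top");save(s,"top1.png");print(np.round(s["K"],1),np.round(s["pose"],3),s.keys())
for l in ["ware_tray","tool_tray","cup_mid","stop"]:
    for r in finder.pinpoint(l,"top")[:3]:
        uv=np.array(r["at"])*[640,480]
        print(l,round(r["confidence"],2),uv.round(1),at(s,uv,39 if l=="cup_mid" else 0).round(1))
t=snapshot("scene");save(t,"scene1.png")
for l in ["ware_tray","tool_tray","cup_mid","stop"]:
    for r in finder.pinpoint(l,"scene")[:3]:
        uv=np.array(r["at"])*[640,480]
        print(l,round(r["confidence"],2),uv.round(1),at(t,uv,39 if l=="cup_mid" else 0).round(1))
print(sense())
E
```

```text
[[435.7   0.  321. ]
 [  0.  435.7 242.2]
 [  0.    0.    1. ]] [[-2.00000e-02  9.93000e-01 -1.14000e-01  4.14513e+02]
 [-1.00000e+00 -1.90000e-02  3.00000e-03  2.26550e+01]
 [ 1.00000e-03  1.14000e-01  9.94000e-01  7.21065e+02]
 [ 0.00000e+00  0.00000e+00  0.00000e+00  1.00000e+00]] dict_keys(['img', 'K', 'pose'])
ware_tray 0.63 [243.4 185.7] [595.5 149.7   0. ]
tool_tray 0.96 [432.4 185.6] [ 589.5 -169.8    0. ]
stop 0.95 [324.9 320.6] [367.9  16.5   0. ]
ware_tray 0.62 [396.3 361.3] [601.5 148.2   0. ]
ware_tray 0.48 [385.4 354.5] [596.3 132.9   0. ]
tool_tray 0.57 [172.3 292.3] [ 588.5 -175.2    0. ]
stop 0.68 [334.1 204.3] [375.    5.2   0. ]
{'time': 0.5, 'joint_pos': array([-8.20141060e+01,  7.47099733e+00,  8.52680587e+01,  7.57628676e-05,
        8.72612842e+01, -4.89309960e+00]), 'qd': array([-0.02077922, -0.06038704,  0.02192778,  0.09904236,  0.00656111,
       -0.06475598]), 'joint_efforts': array([-1.08614415e-03, -5.68711281e+01, -5.00361156e+01, -2.06674472e-04,
        2.98185922e-03,  5.46122362e-05]), 'tool_pos': array([ 133.75781531, -584.90320161,  231.29150114]), 'tcp_rot': array([-1.79999667e+02, -1.04420177e-04,  1.28789900e+01]), 'ft_force': array([ 0.65460707, -0.81266222,  0.31244152]), 'wrist_torque': array([-0.04904524, -0.03355865,  0.03354728]), 'grip_force': 0.0, 'finger_gap': 85.08638443154912}
```

View pics/top1.png

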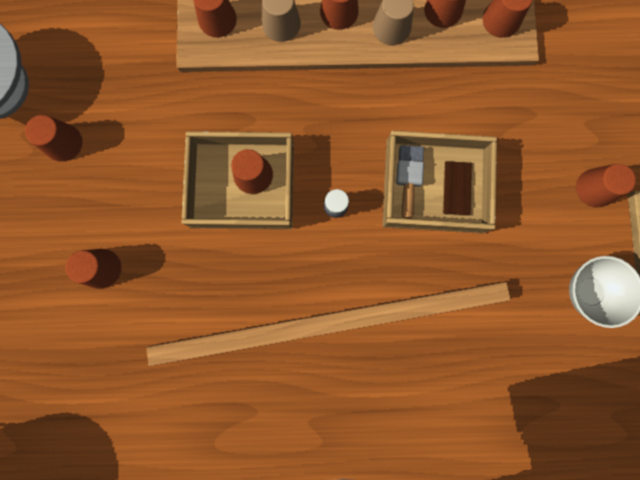

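View pics/scene1.png

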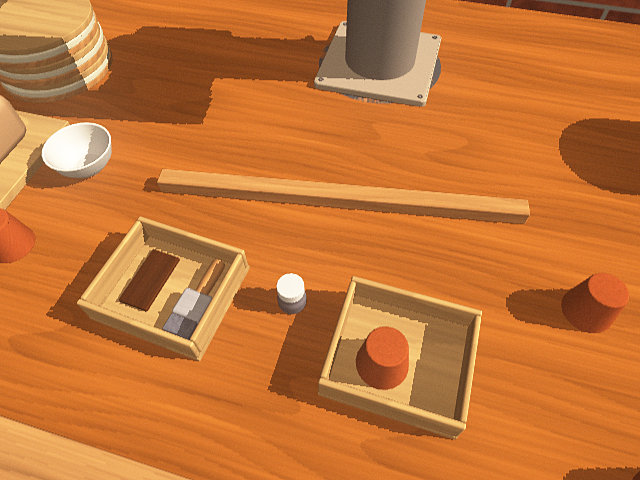

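The top view shows the ware tray with its cup at left, with rim corners at about (186,133), (291,133), (291,226) and (183,226). The stop runs from (148,357) to (509,290), and a jar stands at (337,202) between the trays. The scene view agrees: the only tray with a cup is the one on the +y side.

```bash
python3 - <<'E'
from h import *
s=snapshot("top")
for l in ["ware_tray","stop"]:
    for r in finder.trace(l,"top")[:2]:
        m=r["mask"].astype(np.uint8);c=max(cv2.findContours(m,0,2)[0],key=cv2.contourArea)
        b=cv2.boxPoints(cv2.minAreaRect(c));print(l,r["confidence"],b.round(1).tolist())
        for z in ([50,0] if l=="ware_tray" else [25]): print(z,[at(s,p,z)[:2].round().tolist() for p in b])
for u in [(186,133),(291,133),(290,222),(183,222)]: print(u,at(s,u,50).round(1))
for u in [(148,349),(507,283)]: print("stop far top",at(s,u,25).round(1))
print("cup top",at(s,(248,164),70).round(1), "jar",at(s,(337,202),40).round(1))
g=s["img"][110:240,170:350,::-1]; cv2.imwrite("pics/c.png",cv2.resize(g,None,fx=4,fy=4,interpolation=2))
E
```

```text
ware_tray 0.93 [[181.8000030517578, 227.89999389648438], [183.0, 131.3000030517578], [293.6000061035156, 132.6999969482422], [292.3999938964844, 229.3000030517578]]
50 [[518.0, 237.0], [674.0, 237.0], [668.0, 61.0], [512.0, 65.0]]
0 [[525.0, 253.0], [693.0, 253.0], [687.0, 64.0], [520.0, 68.0]]
stop 0.76 [[145.5, 345.5], [506.8999938964844, 279.8999938964844], [510.70001220703125, 301.0], [149.3000030517578, 366.6000061035156]]
25 [[337.0, 298.0], [428.0, -274.0], [394.0, -278.0], [304.0, 292.0]]
(186, 133) [670.6 232.5  50. ]
(291, 133) [667.4  65.   50. ]
(290, 222) [523.7  68.3  50. ]
(183, 222) [527. 235.  50.]
stop far top [331.2 294.3  25. ]
stop far top [ 422.9 -274.2   25. ]
cup top [611.8 130.4  70. ] jar [556.1  -6.1  40. ]
```

View pics/c.png

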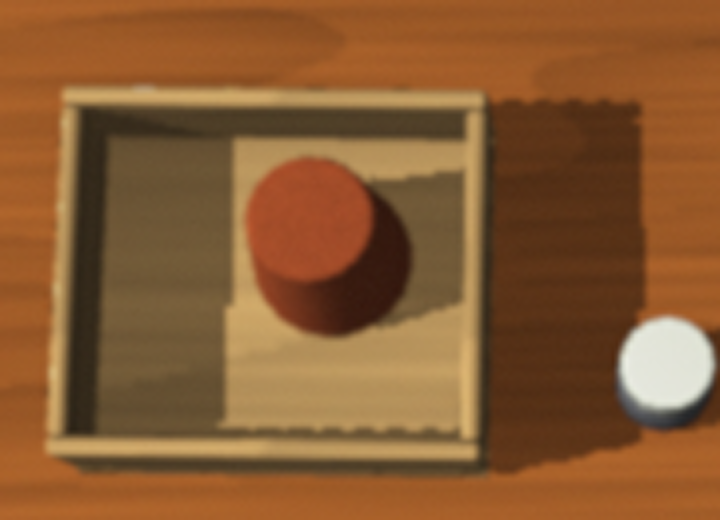

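The far lip's outer face is at x≈669.5 with y from 65 to 233, and the tray's yaw is about -1°. The stop's yaw is about 9.2°, with its far face at x≈354 at y=150. I'll move above and beyond the lip.

Emit:
send_rows:
  steps:
    - [[2,2.6,0],[0,0,-0.02]]
    - [[4,5.2,0],[0,0,-0.05]]
    - [[6,7.8,0],[0,0,-0.08]]
    - [[8,10.4,0],[0,0,-0.1]]
    - [[10,13,0],[0,0,-0.13]]
    - [[12,15.6,0],[0,0,-0.16]]
    - [[14,18.2,0],[0,0,-0.19]]
    - [[16,20.8,0],[0,0,-0.22]]
    - [[18,23.4,0],[0,0,-0.245]]
    - [[18.9,24.5,0],[0,0,-0.245]]
  fingers: 0.5

```text
time: 1.9
tool_pos: [516.2, -87.8, 231.7]
tcp_rot: [180.0, -0.1, -1.2]
ft_force: [0.8, -0.7, 0.5]
finger_gap: 42.5
grip_force: 0.0
```

Emit:
send_rows:
  steps:
    - [[1,1.3,0],[0,0,0]]
    - [[2,2.6,0],[0,0,0]]
    - [[3,3.9,0],[0,0,0]]
    - [[4,5.2,0],[0,0,0]]
    - [[4,5.2,0],[0,0,0]]
    - [[4,5.2,0],[0,0,0]]

```text
time: 2.65
tool_pos: [634.8, 66.2, 231.0]
tcp_rot: [180.0, 0.0, -1.1]
ft_force: [0.4, -0.6, -0.1]
finger_gap: 43.0
grip_force: 0.0
```

Emit:
send_rows:
  steps:
    - [[1.1,1.4,0],[0,0,0]]
    - [[2.2,2.8,0],[0,0,0]]
    - [[2.2,2.8,-1.5],[0,0,0]]
    - [[2.2,2.8,-3],[0,0,0]]
    - [[2.2,2.8,-4.3],[0,0,0]]
    - [[2.2,2.8,-4.3],[0,0,0]]
    - [[2.2,2.8,-4.3],[0,0,0]]

```text
time: 3.52
tool_pos: [702.0, 149.6, 104.8]
tcp_rot: [-180.0, -0.1, -1.2]
ft_force: [-0.3, -0.2, 0.6]
finger_gap: 42.7
grip_force: 0.0
```

```bash
python3 - <<'E'
from h import *
s=snapshot("scene");save(s,"s2.png");st=sense();print(st["time"],st["tool_pos"].round(1),st["tcp_rot"].round(1))
E
```

```text
3.575 [702.7 149.9 105.8] [-180.    -0.3   -1.2]
```

View pics/s2.png

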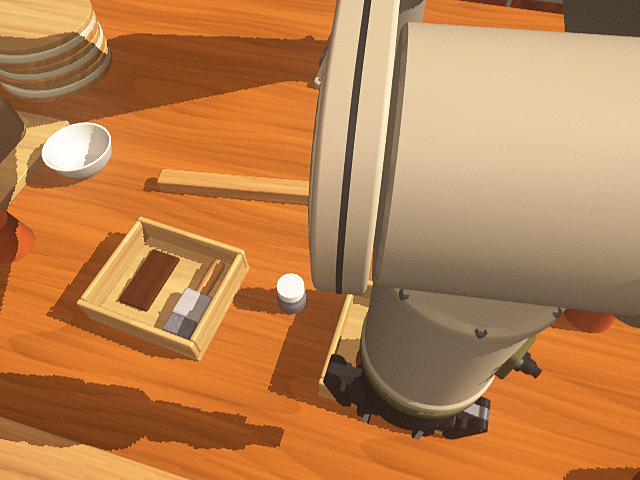

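The arm hides the lip in this view, but the pose matches the plan. I'll lower the fingertips behind the lip, watching the force.

Emit:
send_rows:
  steps:
    - [[0,0,-0.8],[0,0,0]]
    - [[0,0,-1.6],[0,0,0]]
    - [[0,0,-2.4],[0,0,0]]
    - [[0,0,-3.0],[0,0,0]]
    - [[0,0,-3.0],[0,0,0]]
    - [[-0.3,0,-3.0],[0,0,0]]

```text
time: 4.32
tool_pos: [692.7, 150.4, 13.0]
tcp_rot: [-180.0, -0.1, -1.2]
ft_force: [0.2, -0.6, 1.0]
finger_gap: 42.5
grip_force: 0.0
```

```bash
python3 - <<'E'
from h import *
s=snapshot("wrist");save(s,"w1.png");st=sense();print(st["time"],st["tool_pos"].round(1),st["ft_force"].round(1))
E
```

```text
4.375 [691.6 150.6  13.2] [ 0.7  0.7 -1.3]
```

View pics/w1.png

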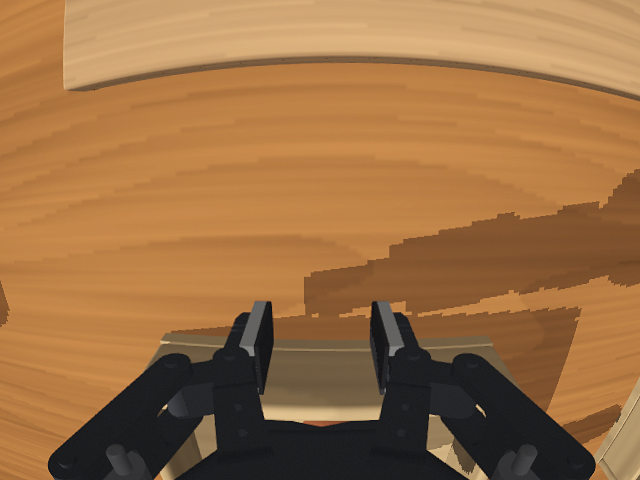

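The fingers stand just beyond the far lip and nearly centred on it: the lip spans columns 165–492 and the fingers are centred at 318. Now I'll drag slowly.

Emit:
send_rows:
  steps:
    - [[-0.1,0,0],[0,0,0]]
    - [[-0.2,0,0],[0,0,0]]
    - [[-0.3,0,0],[0,0,0]]
    - [[-0.4,0,0],[0,0,0]]
    - [[-0.55,0,0],[0,0,0]]
    - [[-0.7,0,0],[0,0,0]]
    - [[-0.85,0,0],[0,0,0]]
    - [[-1.0,0,0],[0,0,0.01]]
    - [[-1.15,0,0],[0,0,0.02]]
    - [[-1.3,0,0],[0,0,0.03]]

```text
time: 5.62
tool_pos: [652.8, 150.4, 12.4]
tcp_rot: [-180.0, -0.0, 0.6]
ft_force: [4.6, 0.6, 3.1]
finger_gap: 42.7
grip_force: 2.1
```

Emit:
send_rows:
  steps:
    - [[-0.15,0,0],[0,0,0.01]]
    - [[-0.35,0,0],[0,0,0.02]]
    - [[-0.55,0,0],[0,0,0.03]]
    - [[-0.75,0,0],[0,0,0.04]]
    - [[-0.95,0,0],[0,0,0.05]]
    - [[-1.15,0,0],[0,0,0.06]]
    - [[-1.35,0,0],[0,0,0.07]]
    - [[-1.55,0,0],[0,0,0.08]]
    - [[-1.75,0,0],[0,0,0.09]]
    - [[-1.95,0,0],[0,0,0.1]]

```text
time: 6.88
tool_pos: [594.1, 150.4, 12.3]
tcp_rot: [-180.0, -0.0, 6.3]
ft_force: [3.7, -0.1, 2.7]
finger_gap: 42.7
grip_force: 2.1
```

```bash
python3 - <<'E'
from h import *
s=snapshot("wrist");save(s,"w2.png");st=sense();print(st["time"],st["tool_pos"].round(1),st["ft_force"].round(1))
t=snapshot("top");cv2.imwrite("pics/wt2.png",cv2.resize(np.hstack([s["img"],t["img"]])[:,:,::-1],(800,300)))
E
```

```text
6.925 [593.2 150.4  12. ] [4.2 1.2 1. ]
```

View pics/wt2.png

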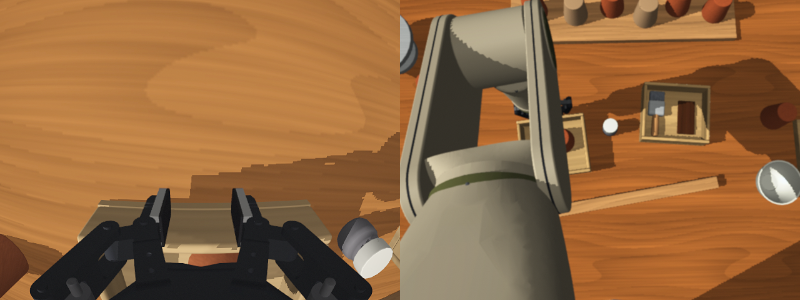

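The tray follows the fingers with the cup still in it, and the jar is clear of it. Continuing.

Emit:
send_rows:
  steps:
    - [[-0.15,0,0],[0,0,0.01]]
    - [[-0.35,0,0],[0,0,0.02]]
    - [[-0.55,0,0],[0,0,0.03]]
    - [[-0.75,0,0],[0,0,0.04]]
    - [[-0.95,0,0],[0,0,0.05]]
    - [[-1.15,0,0],[0,0,0.05]]
    - [[-1.35,0,0],[0,0,0.05]]
    - [[-1.55,0,0],[0,0,0.05]]
    - [[-1.75,0,0],[0,0,0.05]]
    - [[-1.95,0,0],[0,0,0.05]]

```text
time: 8.22
tool_pos: [535.6, 150.3, 12.3]
tcp_rot: [-180.0, 0.0, 9.2]
ft_force: [2.0, -0.5, -1.2]
finger_gap: 42.7
grip_force: 1.0
```

Now I'll move in small steps until the force rises at the stop.

Emit:
send_rows:
  steps:
    - [[-0.1,0,0],[0,0,0]]
    - [[-0.2,0,0],[0,0,0]]
    - [[-0.3,0,0],[0,0,0]]
    - [[-0.4,0,0],[0,0,0]]
    - [[-0.4,0,0],[0,0,0]]

```text
time: 8.85
tool_pos: [523.7, 150.4, 12.3]
tcp_rot: [-180.0, 0.0, 9.2]
ft_force: [0.8, -0.5, -0.3]
finger_gap: 43.2
grip_force: 0.1
```

Emit:
send_rows:
  steps:
    - [[-0.05,0,0],[0,0,0]]
    - [[-0.1,0,0],[0,0,0]]
    - [[-0.15,0,0],[0,0,0]]
    - [[-0.2,0,0],[0,0,0]]

```text
time: 9.35
tool_pos: [521.0, 150.1, 13.7]
tcp_rot: [179.9, -0.4, 9.1]
ft_force: [13.1, -2.2, -2.2]
finger_gap: 42.7
grip_force: 6.5
```

Emit:
send_rows:
  steps:
    - [[-0.05,0,0],[0,0,0]]
    - [[-0.1,0,0],[0,0,0]]
    - [[-0.1,0,0],[0,0,0]]

```text
time: 9.72
tool_pos: [521.0, 150.1, 15.3]
tcp_rot: [179.9, -0.7, 9.1]
ft_force: [19.2, -3.0, -2.1]
finger_gap: 42.6
grip_force: 8.9
```

The tray is firmly against the stop. I'll back off, lift and go clear to look.

Emit:
send_rows:
  steps:
    - [[0.2,0,0],[0,0,0]]
    - [[0.5,0,0],[0,0,0]]
    - [[1,0,0],[0,0,0]]
    - [[1,0,0.8],[0,0,0]]
    - [[1,0,2],[0,0,0]]
    - [[1,0,4],[0,0,0]]
    - [[1,0,6],[0,0,0]]
    - [[1,0,7.5],[0,0,0]]
    - [[1,0,7.5],[0,0,0]]

```text
time: 10.85
tool_pos: [547.3, 150.9, 242.4]
tcp_rot: [-180.0, -0.4, 9.2]
ft_force: [0.3, 0.1, -0.9]
finger_gap: 42.8
grip_force: 0.0
```

Emit:
send_rows:
  steps:
    - [[0,-2,0],[0,0,0]]
    - [[0,-4,0],[0,0,0]]
    - [[0,-6,0],[0,0,0]]
    - [[0,-8,0],[0,0,0]]
    - [[0,-10,0],[0,0,0]]
    - [[-1,-12,0],[0,0,0]]
    - [[-2,-14,0],[0,0,0]]
    - [[-3,-16,0],[0,0,0]]
    - [[-4,-17,0],[0,0,0]]
    - [[-5,-18,0],[0,0,0]]

```text
time: 12.1
tool_pos: [392.8, -390.7, 235.1]
tcp_rot: [-179.8, 0.1, 9.1]
ft_force: [0.2, 0.7, -0.1]
finger_gap: 42.5
grip_force: 0.0
```

```bash
python3 - <<'E'
from h import *
t=snapshot("top");s=snapshot("scene");print(sense()["time"],sense()["tool_pos"])
a=cv2.resize(t["img"][190:370,140:340],(800,720))
cv2.imwrite("pics/t3.png",cv2.resize(a,(660,594))[:,:,::-1])
save(s,"s3.png")
E
```

```text
12.2 [ 391.57117694 -391.84219035  235.26441975]
```

View pics/t3.png

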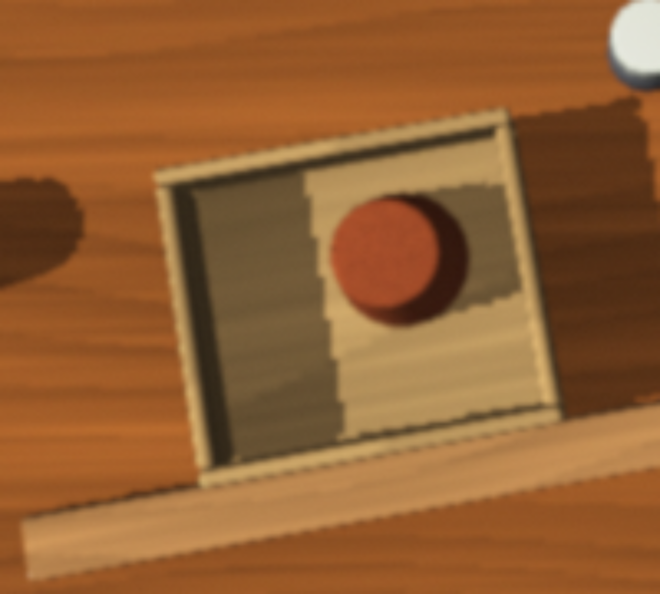

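View pics/s3.png

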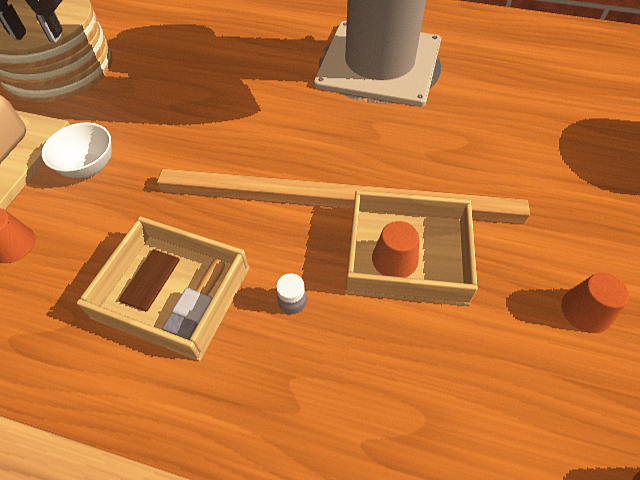

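The tray lies along the stop: its near rim runs from (203,485) to (560,415) in the crop, on the stop's far edge and parallel to it within about half a degree. The cup is still standing in it, and the tool tray and jar have not moved. Handing in.

```bash
python3 -c "
from bench import order
print(order.hand_in())"
```

```text
the job is handed in; nothing more can be done
None
```

I dragged the ware tray against the stop, and it looked square to within about half a degree, with the cup still standing in it and the tool tray left where it was; the job is handed in, at about 12 s, and no verdict came back.

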